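Lock off the gas and lift the filler arm off its ball nozzle

TASK

Shut down the shop counter's soda-bottle filler so that its nozzle can be cleaned: first turn the black flow knob until its white-tipped end points at the red mark, then slide the yellow fork lock fully home over the knob. Then take the red latch tab of the blue filler arm, pull it sideways against its spring, away from the arm, and with it lift the coupler end at least 6 cm off the brass ball. Finish while still gripping the latch tab and holding the arm raised and still; leave the other things on the counter alone.

Things in the scene. Friction and masses are not known exactly. Their poses are not given: they have to be found in the camera images.
- flow_unit: Grey gas flow block fixed to the counter, 90 (its x) x 240 (its y) x 36 high; origin: centre of its underside. Stands left or right, turned by up to 0.25 rad. The knob's axis is at (0, +75) mm; a red mark on its top lies beyond the knob, at (0, +111) mm. The yellow lock slides along its y.
- flow_knob (a joint): Angle (rad) of the flow knob: 0 when its white-tipped end points at the red mark (the bar then lies along the block's y, white tip to +y), positive counter-clockwise from above. Range -1.5 to 0.6; it starts between -1.15 and -0.5, so it must be turned counter-clockwise. Stays where it is left (friction torque 0.06 N m). The lock only passes over the bar if it is within about 0.15 rad of the mark.
- knob_grip (a point): Point on the knob's axis, 68 mm above the counter: the height to grip. Its y axis points along the bar to the white tip. The knob is a black upright bar 50 long, 12 thick, from 44 to 80 mm above the counter, on an aluminium disc of diameter 56 with its top at 44 mm.
- lock (a joint): Travel (m) of the yellow fork lock towards the knob (the block's +y): 0 retracted, 0.080 fully home with a prong on each side of the knob's bar. Starts between 0 and 0.012. Friction about 2 N, no spring: it stays where it is left.
- lock_tab (a point): Centre of the grip of the lock's upright yellow tab, 83 mm above the counter. The tab is 10 thick (block's x), 28 long (y), from 58 to 98 mm above the counter; it stands on the lock's flat plate (top at 58 mm), whose fork prongs (44 wide over both, 20 apart) reach 93 mm ahead of the tab's centre towards the knob.
- filler: Filler station fixed to the counter: steel base plate 110 (its x) x 260 (its y) x 12; origin: centre of its underside. Stands left or right, turned by up to 0.25 rad. Brass ball nozzle (ball diameter 34, its top 94 mm above the counter) at (0, -80) mm; the hinge bracket of the blue arm is at (0, +100) mm, hinge axis along its x, 85 mm above the counter, bracket top at 104 mm.
- filler_arm (a joint): Angle (rad) of the blue filler arm: 0 lying down with its coupler over the ball, grows as the coupler end rises; limit 0.8. The coupler end is 180 mm from the hinge axis, so 0.34 is 6 cm up. The arm weighs about 0.5 kg, falls by itself if let go, and cannot rise past about 0.03 while the latch's claw is under the ball's collar.
- latch (a joint): Travel (m) of the latch along the filler's -x: 0 closed, limit 0.018. Its spring pushes it shut (3 N closed, 8.5 N at the limit). The claw is clear of the ball's collar from about 0.010. The latch slides on the arm and rises with it.
- latch_tab (a point): Grip point of the red latch tab; with the arm down at (-37, -80) mm in the filler's frame, 133 mm above the counter. An upright plate 10 thick (filler's x), 30 long (y), from 104 to 154 mm high, beside the -x edge of the coupler roof (top at 105 mm). It pulls out along -x, then rises in an arc about the hinge axis, turning with the arm (it may pivot between fingers that close along x).
- soda_can_mid (a point): Bystander, to be left alone: green drinks can, diameter 66, 115 tall mm; the point is its centre.
- sweet_jar_mid (a point): Bystander, to be left alone: sweets jar with orange lid, diameter 72, 100 tall mm; the point is its centre.
- mug_mid (a point): Bystander, to be left alone: white mug, diameter 80, 90 tall mm; the point is its centre.
- remote_mid (a point): Bystander, to be left alone: black remote control, 46 x 150 x 20 mm; the point is its centre.
- gum_box_mid (a point): Bystander, to be left alone: green gum box with a white band, 55 x 85 x 30 mm; the point is its centre.
- biscuit_box_mid (a point): Bystander, to be left alone: red biscuit box with a yellow panel, 50 x 130 x 90 mm; the point is its centre.
- mouse_mid (a point): Bystander, to be left alone: black computer mouse, 100 x 60 x 30 mm; the point is its centre.

How it is judged (in metres and radians):
On the way, in this order (a step that is already met when the one before it is completed fails the run):
1. the flow knob points at the red mark (value of joint flow_knob between -0.12 and 0.12 rad), for 0.2 s.
2. the lock is slid home over the knob (value of joint lock above 0.074 m and value of joint flow_knob between -0.15 and 0.15 rad), for 0.2 s.
3. the latch is pulled out with the arm still down (value of joint latch above 0.009 m and value of joint filler_arm below 0.06 rad), for 0.1 s.
4. the arm is lifted off the ball (value of joint filler_arm above 0.32 rad), for 0.2 s.
At the end, for the whole second after the job is handed in: Flow knob within 0.15 rad of the mark; lock at 0.074 or more of its 0.080 m; filler arm at 0.32 rad or more (coupler end about 6 cm up), still to within 0.1 rad/s, carried by fingers that grip the latch (over 2 N) and by no other object (all of step 2 and value of joint filler_arm between 0.32 and 0.82 rad and velocity of joint filler_arm between -0.1 and 0.1 rad/s and contact force between the fingers and latch above 2 N and contact force between filler_arm and soda_can below 0.3 N and contact force between filler_arm and sweet_jar below 0.3 N and contact force between filler_arm and mug below 0.3 N and contact force between filler_arm and remote below 0.3 N and contact force between filler_arm and gum_box below 0.3 N and contact force between filler_arm and biscuit_box below 0.3 N and contact force between filler_arm and mouse below 0.3 N); the arm keeps its last pose, push and grip.
It fails at once if another thing on the counter is moved more than 3 cm (distance of any of soda_can_mid, sweet_jar_mid, mug_mid, remote_mid, gum_box_mid, biscuit_box_mid, mouse_mid from where it was at the start of the episode above 0.03 m).
It fails at once if the arm is lifted before the gas is locked off (value of joint filler_arm above 0.1 rad and value of joint lock below 0.07 m).
It also fails if it takes over 58 s, if anything falls off the work surface, if the arm or the gripper's body presses on something with over 40 N, if the wrist force passes 120 N, or if a joint passes its speed limit or range.

ROBOT

A 6-joint arm with a two-finger parallel gripper is mounted at the origin on the work surface. World frame = base frame: x ahead of the robot, y to its left, z up, the work surface at z = 0. Lengths are in mm, angles in rad, forces in N, time in s.
With the tool pointing down it reaches from about 350 to 875 mm from the base axis. Payload 4.2 kg.
Tool frame: the origin (TCP) lies at the very end of the fingers, on their centre line; the grasp point (between the pads) lies arm.grip_point_offset behind it (arm.grip_point_offset is the distance from the TCP to the grasp point, in mm); z points along the fingers, y is the line along which they close (so a half turn about z gives the same grasp; the last joint's range is limited). The gripper opens to 85 mm and grips with 20 to 120 N. Pads are 22 mm wide; open, the fingers measure 114 mm over their backs; the gripper's body (76 mm by 85 mm) begins 54 mm behind the grasp point. The pads swing forward as they close: fully open they stand 13 mm farther back than shut.
Start: joints at [1.442, 0.385, 0.008, 0, -1.194, -0.259], TCP at [236.312, 578.581, 205.812] pointing down, gripper open.
Joint ranges: [-3.14, 3.14], [-1.21, 2.06], [-1.07, 1.41], [-3.16, 2.05], [-2.99, -0.16], [-3.1, 3.1]. Speed limits (rad/s): [2.79, 2.79, 3.14, 3.14, 3.14, 3.14].

INTERFACE

Orientations are given as a unit quaternion [x, y, z, w].
In Python, from bench import arm, cams, ticket gives the robot as it stands.
- The arm moves only by the tool servo_tool, never from a script. Its argument "commands" is a list that holds one entry, the list of rows, each a list of 7 numbers: the closure in counts, from 0 (fully open) to 255 (shut), then the shift along the tool's x, y, z in m, then the turn, a rotation vector about the tool's x, y, z in degrees. In form: [[[grip, x, y, z, ax, ay, az], ...]]. A call has 1 to 10 rows; each row shifts and turns the commanded pose from where the row before left it, along the tool's axes as they then stand; what a row does not reach is not made up. A row lasts 1/12 s, in which the tool goes at most 41.7 mm and 7.16 degrees, less where a joint would pass 70% of its speed; a pose out of reach is approached as far as the arm can. A call with a gripper value outside its range is refused whole. The fingers move at their own pace and stop on an object; the grip force is fixed at half the most. Time passes only in rows, so rows that do not move let the fingers close. It gives the time, the measured TCP pose, the force, the opening and the grip force at its end, in the units of the state.
- arm.read_state(): the state, without advancing time (a new reading comes with each control period).
- cams.get_image(name): name is "scene" or "top"; returns a dict with "frame" (384x512x3 uint8, blue, green, red), "K" (3x3 intrinsics, pixels), "k1" (the pictures are not rectified: a ray, as slopes to the right and down, at radius r is drawn at 1 + k1 r^2 times it, then the intrinsics apply), "T" (4x4, takes a point from camera to world coordinates). Camera axes: x right, y up, looking along -z (the intrinsics and any distortion apply to the point x, -y, -z); pixel columns grow to the right and rows downward; lengths in mm; the calibration is good to about 2 mm. A picture is of the moment at which its call begins. There is no depth.
- ticket.job_done(): hands the job in; it is judged then, once.
The state is a dict: "clock": time; "joints": joint angles; "joint_vel": joint speeds; "joint_efforts": joint torques, N m; "position": TCP position; "ee_rot": TCP orientation; "contact_force": force on the tool from outside, world axes, zero at the start; "wrist_torque": the same for the moment, N m; "gripper_width": finger opening in mm; "grasp_force": force on a finger pad.
Only numpy, scipy, OpenCV 4.12 (cv2) and the standard library are available. Lean on these libraries where they do the work, as an engineer would, in place of code of your own. Each camera call takes 0.05 s, during which the arm holds its last target. There are 200 camera calls.

## Working session

There is one attempt and no reset: what is moved stays moved. The work goes in short steps, Python scripts to look and compute and a tool call to move; the robot and the scene stay as the last step left them, time stands still between calls to the robot, and variables do not carry over. Pictures are saved under pics/ and viewed, at most 10 in all, crops included, and the job is handed in when it is done.

Besides the shell and the picture viewer there is one more tool, called as name(argument=value, ...), one argument or row to a line, values as JSON. servo_tool: Moves the arm, as the interface text tells. Its arguments: {"type":"object","properties":{"commands":{"type":"array","items":{"type":"array","items":{"type":"array","items":{"type":"number"}}}}},"required":["commands"]}

```bash
mkdir -p pics
cat > h.py <<'E'
import numpy as np, cv2
from bench import arm,cams,ticket
from scipy.spatial.transform import Rotation as R
def ray(im,u,v):
    K=im["K"];x=(u-K[0,2])/K[0,0];y=(v-K[1,2])/K[1,1]
    rd=np.hypot(x,y);r=rd
    for _ in range(20): r=rd/(1+im["k1"]*r*r)
    s=r/rd if rd>0 else 1
    d=im["T"][:3,:3]@np.array([x*s,-y*s,-1]);return im["T"][:3,3],d
def onz(im,u,v,z):
    o,d=ray(im,u,v);return (o+d*(z-o[2])/d[2])[:2]
def proj(im,p):
    c=im["T"][:3,:3].T@(np.array(p,float)-im["T"][:3,3]);x,y=c[0]/-c[2],-c[1]/-c[2]
    f=1+im["k1"]*(x*x+y*y);K=im["K"];return K[0,0]*x*f+K[0,2],K[1,1]*y*f+K[1,2]
def mask(im,name):
    h=cv2.cvtColor(im["frame"],cv2.COLOR_BGR2HSV)
    lo,hi={"yellow":((20,120,90),(35,255,255)),"red":((0,150,70),(8,255,255)),"blue":((100,120,50),(125,255,255))}[name]
    m=cv2.inRange(h,lo,hi)
    if name=="red": m|=cv2.inRange(h,(172,150,70),(180,255,255))
    return m
def blobs(im,name,amin=15):
    n,l,s,c=cv2.connectedComponentsWithStats(mask(im,name))
    return [(s[i].tolist(),c[i].round(1).tolist()) for i in range(1,n) if s[i][4]>=amin]
E
python3 - <<'E'
from h import *
a=[cams.get_image(n) for n in("scene","top")]
for n,i in zip(("scene","top"),a):
    cv2.imwrite(f"pics/{n}0.png",cv2.resize(i["frame"],(800,600),interpolation=cv2.INTER_CUBIC))
    print(n,i["T"].round(2).tolist(),i["K"][0,0],i["k1"])
    for c in("yellow","red","blue"): print(c,blobs(i,c))
print(arm.grip_point_offset,arm.read_state())
E
```

```text
scene [[0.81, -0.5, 0.3, 893.06], [0.58, 0.7, -0.42, -471.12], [-0.0, 0.52, 0.86, 1110.91], [0.0, 0.0, 0.0, 1.0]] 355.4360212126523 -0.03710487438008271
yellow [([142, 0, 23, 10, 129], [153.4, 3.8]), ([328, 191, 14, 16, 84], [333.6, 201.7]), ([378, 200, 16, 25, 109], [386.5, 206.7]), ([364, 222, 16, 26, 134], [373.0, 229.9]), ([193, 243, 28, 34, 313], [205.7, 260.7]), ([349, 246, 17, 26, 152], [358.2, 254.7]), ([293, 320, 36, 33, 605], [310.4, 336.2])]
red [([289, 12, 23, 31, 288], [297.4, 25.9]), ([366, 38, 29, 39, 474], [377.7, 56.8]), ([315, 100, 19, 39, 461], [324.5, 118.0]), ([252, 155, 6, 14, 31], [253.8, 160.4]), ([328, 201, 73, 93, 1318], [361.6, 251.8]), ([284, 336, 35, 33, 609], [300.7, 352.3])]
blue [([23, 0, 48, 48, 1230], [47.5, 21.0]), ([31, 88, 38, 37, 696], [49.8, 105.9]), ([0, 110, 38, 40, 722], [16.6, 129.9]), ([252, 132, 47, 56, 760], [272.1, 162.2]), ([374, 205, 16, 25, 114], [382.9, 212.3]), ([360, 228, 17, 26, 135], [369.0, 235.7]), ([345, 253, 17, 26, 153], [354.2, 261.4]), ([303, 305, 35, 31, 555], [320.0, 320.2])]
top [[-0.02, 1.0, -0.05, 487.85], [-1.0, -0.0
[... 896 characters left out ...]
nts': array([ 1.44160551e+00,  3.85510084e-01,  6.77597207e-03, -4.31529972e-04,
       -1.19400709e+00, -2.58577167e-01]), 'joint_vel': array([-0.00083411, -0.00289975,  0.00249922,  0.00160571,  0.00026694,
       -0.00055645]), 'joint_efforts': array([-3.73972143e-04, -3.93320847e+01,  1.88928437e+01,  4.19795662e+00,
       -2.59537970e-03,  5.14965691e-06]), 'position': array([236.11215668, 578.07344741, 204.81844953]), 'ee_rot': array([ 9.81247484e-01, -1.92749553e-01, -1.37266099e-04,  9.83370419e-04]), 'contact_force': array([ 0.86678422, -0.12606566,  0.1521708 ]), 'wrist_torque': array([-0.01279739,  0.01634788,  0.00763203]), 'grasp_force': 0.0, 'gripper_width': 85.48642676453359}
```

View pics/scene0.png

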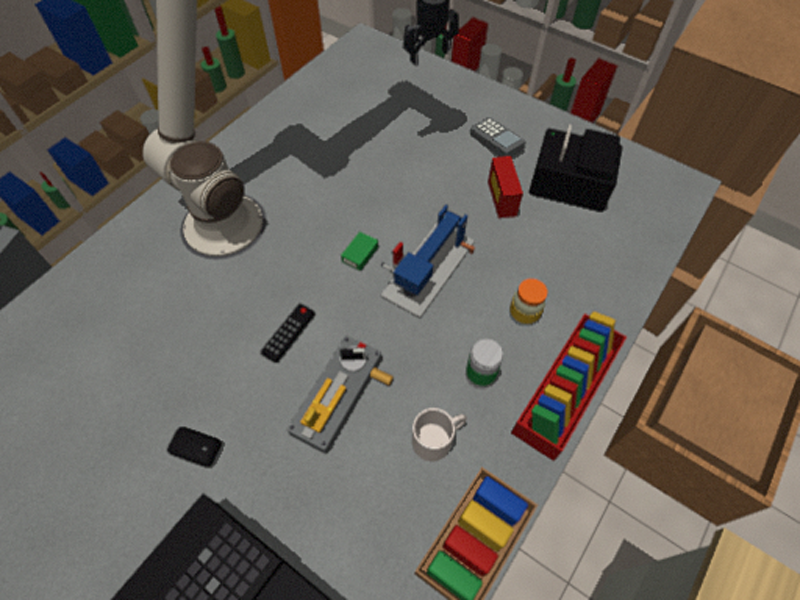

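View pics/top0.png

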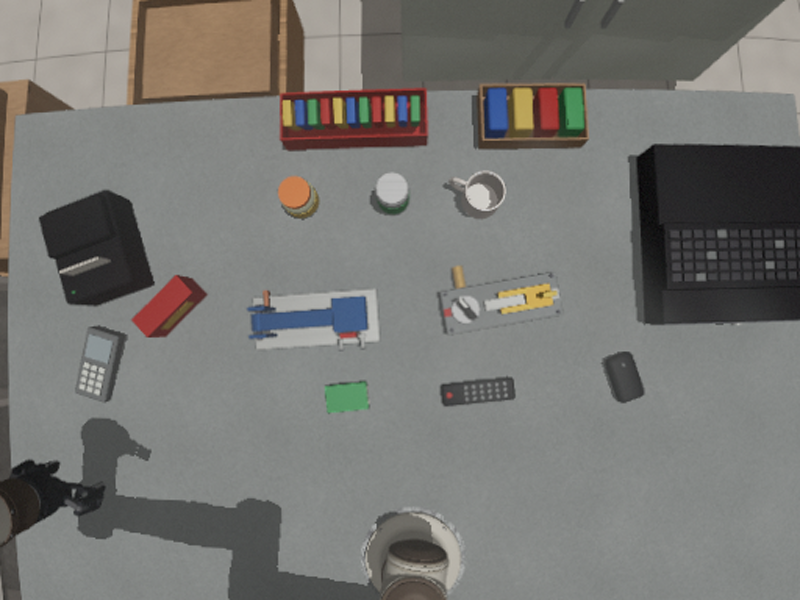

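The scene view shows the flow block around (335,393) px with its knob at (352,355), and the filler around (430,260). In the top view the flow block is at (500,303), with the knob at (466,309), red mark at (447,312) and lock at (530,298). The filler is at (315,320), with its red latch tab at about (350,337).

Run:
```python
from h import *
a=cams.get_image("top");b=cams.get_image("scene")
c1=cv2.resize(a["frame"][165:225,275:365],(400,267),interpolation=cv2.INTER_CUBIC)
c2=cv2.resize(a["frame"][178:230,155:245],(400,231),interpolation=cv2.INTER_CUBIC)
c3=cv2.resize(b["frame"][212:290,182:248],(400,473),interpolation=cv2.INTER_CUBIC)
L=np.vstack([c1,c2]);H=max(L.shape[0],473)
pad=lambda x:cv2.copyMakeBorder(x,0,H-x.shape[0],0,0,cv2.BORDER_CONSTANT)
cv2.imwrite("pics/crops.png",np.hstack([pad(L),pad(c3)]))
```

```text
(no output)
```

View pics/crops.png

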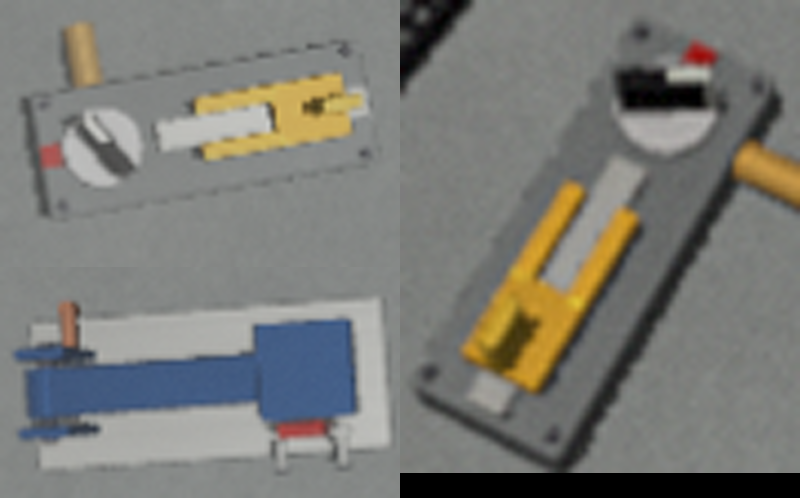

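Run:
```python
from h import *
a=cams.get_image("top");b=cams.get_image("scene")
s=400/90
f1=lambda u,v:((u+.5)/s-.5+275,(v+.5)/s-.5+165)
f2=lambda u,v:((u+.5)/s-.5+155,(v-267+.5)/s-.5+178)
s3=400/66
f3=lambda u,v:((u-400+.5)/s3-.5+182,(v+.5)/s3-.5+212)
P=lambda f,im,z,*p:np.array([onz(im,*f(*q),z) for q in p])
def info(n,c):  # c: order front(+y)x+, front x-, back x-, back x+
    m=c.mean(0);d=(c[0]+c[1]-c[2]-c[3]);print(n,"ctr",m.round(1),"len",np.hypot(*d)/2,"yaw(y axis from world y)",np.arctan2(-d[0],d[1]).round(3)); return m
info("block top",P(f1,a,36,(25,98),(46,215),(375,158),(353,42)))
info("block scene",P(f3,b,36,(772,92),(635,22),(420,385),(565,462)))
info("filler top",P(f2,a,12,(30,325),(42,468),(390,447),(384,299)))
print("knobdisc top",P(f1,a,44,(102,147)),"scene",P(f3,b,44,(664,103)))
print("bar ends top",P(f1,a,80,(91,120),(124,170)))
print("bar tip scene",P(f3,b,80,(700,73),(618,72)))
print("mark",P(f1,a,36,(52,157)),P(f3,b,36,(701,52)))
print("tab top", P(f1,a,98,(345,104)),P(f3,b,98,(505,330)),"prong tips",P(f1,a,58,(195,105),(205,158)),P(f3,b,58,(573,184),(630,212)))
print("ltab top red",P(f2,a,154,(302,430)),blobs(b,"red")[3],onz(b,253.8,160.4,133))
```

```text
block top ctr [ 530.7 -189. ] len 239.1249547075183 yaw(y axis from world y) 0.146
block scene ctr [ 534.3 -194.3] len 230.8732501922553 yaw(y axis from world y) 0.171
filler top ctr [505.9 189.3] len 258.7148010548399 yaw(y axis from world y) 0.045
knobdisc top [[ 518.71224761 -117.41008155]] scene [[ 517.36217681 -118.14073614]]
bar ends top [[ 536.42258376 -106.91565124]
 [ 501.65859488 -128.5852102 ]]
bar tip scene [[ 534.76203014 -105.05592076]
 [ 498.93135327 -129.99262115]]
mark [[512.65710101 -82.41322199]] [[511.99389022 -78.80159061]]
tab top [[ 542.42489537 -278.08175342]] [[ 548.62302038 -278.02905966]] prong tips [[ 546.1590783  -182.04285937]
 [ 508.93713079 -187.93403035]] [[ 512.29136196 -187.9010614 ]
 [ 546.62783079 -182.76053808]]
ltab top red [[473.52891368 107.40758817]] ([252, 155, 6, 14, 30], [253.8, 160.1]) [470.3185823  110.36620624]
```

Crop view: the white tip of the bar is at (91,120) and its dark end at (124,170), so the knob is at about -1.1 rad. The lock is near retracted, its tab at (345,104). The filler's red tab is at (302,430). I'll move over the knob at (518,-117).

servo_tool(
  commands=[
    [[100,0.0262,0.02685,0,0,0,0],[100,0.0262,0.02685,0,0,0,0],[100,0.0262,0.02685,0,0,0,0],[100,0.0262,0.02685,0,0,0,0],[100,0.0262,0.02685,0,0,0,0],[100,0.0262,0.02685,0,0,0,0],[100,0.0262,0.02685,0,0,0,0],[100,0.0262,0.02685,0,0,0,0],[100,0.0262,0.02685,0,0,0,0],[100,0.0262,0.02685,0,0,0,0]],
  ],
)

```text
clock: 1.13
position: [377.5, 229.2, 206.1]
ee_rot: [0.981, -0.192, 0.0, -0.0]
contact_force: [0.2, 0.5, -1.5]
gripper_width: 51.7
grasp_force: 0.0
```

servo_tool(
  commands=[
    [[100,0.0262,0.02685,0,0,0,0],[100,0.0262,0.02685,0,0,0,0],[100,0.0262,0.02685,0,0,0,0],[100,0.0262,0.02685,0,0,0,0],[100,0.0262,0.02685,0,0,0,0],[100,0.0262,0.02685,0,0,0,0],[100,0.0262,0.02685,0,0,0,0],[100,0.0262,0.02685,0,0,0,0],[100,0.0262,0.02685,0,0,0,0],[100,0.0262,0.02685,0,0,0,0]],
  ],
)

```text
clock: 1.97
position: [518.7, -118.6, 206.0]
ee_rot: [0.981, -0.193, 0.0, -0.0]
contact_force: [1.0, 1.3, -0.2]
gripper_width: 51.7
grasp_force: 0.0
```

servo_tool(
  commands=[
    [[100,0,0,0.0047,0,0,6.91],[100,0,0,0.0047,0,0,6.91],[100,0,0,0.0047,0,0,6.91],[100,0,0,0.0047,0,0,6.91],[100,0,0,0.0047,0,0,6.91],[100,0,0,0.0047,0,0,6.91],[100,0,0,0.0047,0,0,6.91],[100,0,0,0.0047,0,0,6.91],[100,0,0,0.0047,0,0,6.91],[100,0,0,0.0047,0,0,6.91]],
  ],
)

```text
clock: 2.8
position: [518.3, -116.7, 158.6]
ee_rot: [-0.697, 0.717, -0.0, 0.0]
contact_force: [0.7, 0.8, 0.2]
gripper_width: 51.8
grasp_force: 0.0
```

servo_tool(
  commands=[
    [[100,0,0,0.0047,0,0,6.91],[100,0,0,0.0047,0,0,6.91],[100,0,0,0.0047,0,0,6.91],[100,0,0,0.0047,0,0,6.91],[100,0,0,0.0047,0,0,6.91],[100,0,0,0.0047,0,0,6.91],[100,0,0,0.0047,0,0,6.91],[100,0,0,0.0047,0,0,6.91],[100,0,0,0,0,0,0],[100,0,0,0,0,0,0]],
  ],
)

```text
clock: 3.63
position: [518.2, -116.7, 121.1]
ee_rot: [-0.289, 0.957, 0.0, -0.0]
contact_force: [0.4, -0.4, 0.4]
gripper_width: 51.9
grasp_force: 0.0
```

Run:
```python
from h import *
b=cams.get_image("scene")
print([np.round(proj(b,p),1) for p in ((518.5,-117,80),(518.2,-116.7,121))])
cv2.imwrite("pics/k1.png",cv2.resize(b["frame"][195:275,180:280],(800,600)[:1]+(640-40,),interpolation=cv2.INTER_CUBIC))
```

```text
[array([224.8, 223.7]), array([223.8, 217.8])]
```

View pics/k1.png

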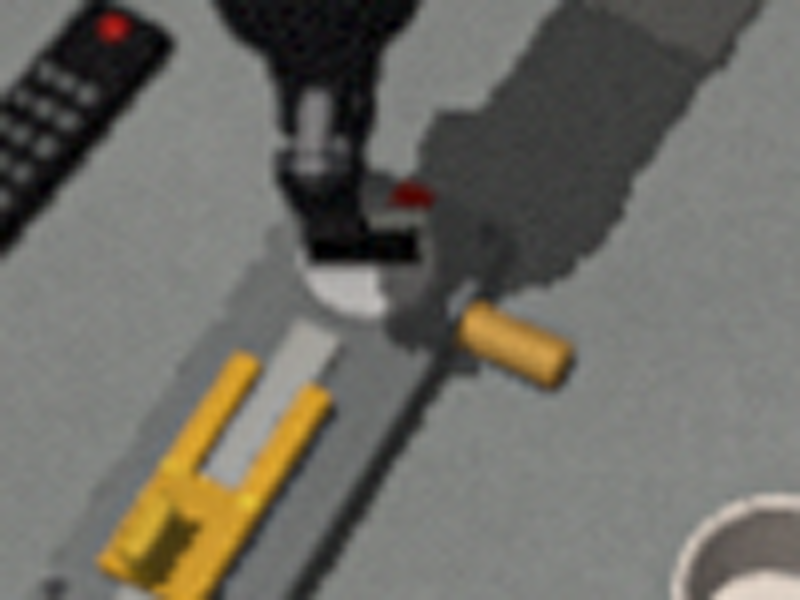

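The gripper hangs over the bar (bar at roughly (360,247) in the crop) and lies along it. I'll descend and grip.

servo_tool(
  commands=[
    [[100,0,0,0.0118,0,0,0],[100,0,0,0.0118,0,0,0],[100,0,0,0.0118,0,0,0],[100,0,0,0.0118,0,0,0],[100,0,0,0.0118,0,0,0],[100,0,0,0.0118,0,0,0],[100,0,0,0,0,0,0]],
  ],
)

```text
clock: 4.27
position: [516.9, -116.7, 48.7]
ee_rot: [-0.288, 0.958, 0.001, -0.002]
contact_force: [0.0, -1.4, 0.0]
gripper_width: 51.8
grasp_force: 0.0
```

servo_tool(
  commands=[
    [[255,0,0,0,0,0,0],[255,0,0,0,0,0,0],[255,0,0,0,0,0,0],[255,0,0,0,0,0,0],[255,0,0,0,0,0,0],[255,0,0,0,0,0,0],[255,0,0,0,0,0,0]],
  ],
)

```text
clock: 4.85
position: [519.6, -117.2, 51.6]
ee_rot: [-0.288, 0.958, -0.001, 0.001]
contact_force: [0.8, -3.1, 5.0]
gripper_width: 8.9
grasp_force: 58.7
```

servo_tool(
  commands=[
    [[255,0,0,0,0,0,-6.53],[255,0,0,0,0,0,-6.53],[255,0,0,0,0,0,-6.53],[255,0,0,0,0,0,-6.53],[255,0,0,0,0,0,-6.53],[255,0,0,0,0,0,-6.53],[255,0,0,0,0,0,-6.53],[255,0,0,0,0,0,-6.53],[255,0,0,0,0,0,-6.53],[255,0,0,0,0,0,-6.53]],
  ],
)

```text
clock: 5.68
position: [519.0, -117.0, 51.7]
ee_rot: [0.761, -0.649, 0.001, -0.0]
contact_force: [0.2, -4.2, 6.4]
gripper_width: 8.6
grasp_force: 59.0
```

servo_tool(
  commands=[
    [[255,0,0,0,0,0,0],[255,0,0,0,0,0,0],[255,0,0,0,0,0,0]],
  ],
)

```text
clock: 5.93
position: [519.0, -117.0, 51.6]
ee_rot: [0.759, -0.651, 0.001, -0.0]
contact_force: [-0.4, -3.5, 7.7]
gripper_width: 9.0
grasp_force: 59.0
```

Run:
```python
from h import *
b=cams.get_image("scene");s=arm.read_state();print(s["contact_force"],s["wrist_torque"],s["joints"])
cv2.imwrite("pics/k2.png",cv2.resize(b["frame"][195:275,180:280],(800,600),interpolation=cv2.INTER_CUBIC))
```

```text
[-0.41730477 -2.61836935  7.38571884] [-0.88351261  0.14429358  0.09849862] [ 0.08384058  0.39553918 -0.42017466  0.00108145 -0.75357569  0.06801273]
```

View pics/k2.png

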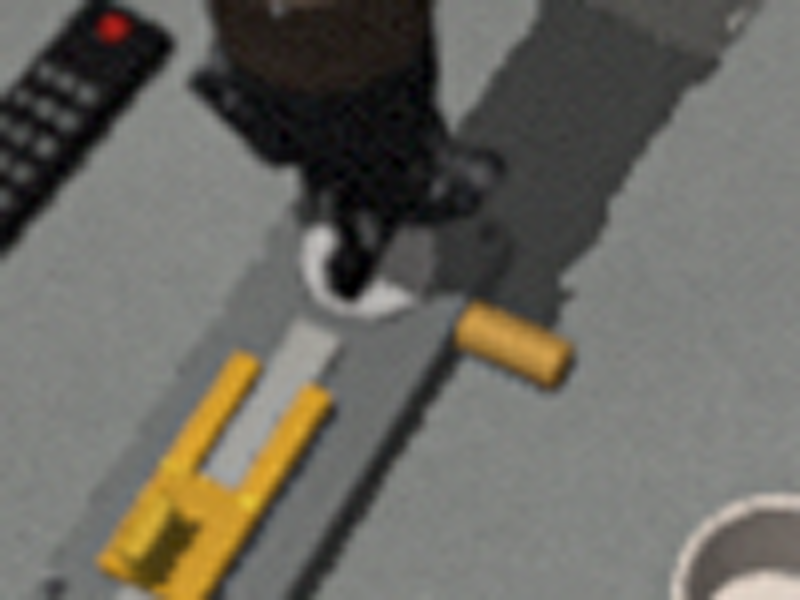

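The gripper has turned the bar in line with the block (pads at (350,260) in the crop, pointing along the lock axis). Next: release, rise, and move back over the lock tab.

servo_tool(
  commands=[
    [[100,0,0,0,0,0,0],[100,0,0,0,0,0,0],[100,0,0,0,0,0,0],[100,0,0,-0.014,0,0,0],[100,0,0,-0.014,0,0,0],[100,0,0,-0.014,0,0,0],[100,0,0,-0.014,0,0,0],[100,0,0,-0.014,0,0,0]],
  ],
)

```text
clock: 6.65
position: [517.7, -116.3, 120.4]
ee_rot: [0.759, -0.651, -0.001, 0.0]
contact_force: [0.2, 0.1, 0.7]
gripper_width: 51.8
grasp_force: 0.0
```

servo_tool(
  commands=[
    [[100,0.0232,0,0,0,0,0],[100,0.0232,0,0,0,0,0],[100,0.0232,0,0,0,0,0],[100,0.0232,0,0,0,0,0],[100,0.0232,0,0,0,0,0],[100,0.0232,0,0,0,0,0],[100,0.0232,0,0,0,0,0],[100,0,0,0,0,0,0],[100,0,0,0,0,0,0]],
  ],
)

```text
clock: 7.4
position: [542.2, -277.7, 119.2]
ee_rot: [0.758, -0.652, -0.001, 0.0]
contact_force: [-1.0, 0.2, -0.3]
gripper_width: 51.9
grasp_force: 0.0
```

Run:
```python
from h import *
a=cams.get_image("top");b=cams.get_image("scene")
c1=cv2.resize(a["frame"][170:215,275:365],(400,200),interpolation=cv2.INTER_CUBIC)
c3=cv2.resize(b["frame"][195:285,180:260],(400,450),interpolation=cv2.INTER_CUBIC)
c1=cv2.copyMakeBorder(c1,0,250,0,0,cv2.BORDER_CONSTANT)
cv2.imwrite("pics/k3.png",np.hstack([c1,c3]))
```

```text
(no output)
```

View pics/k3.png

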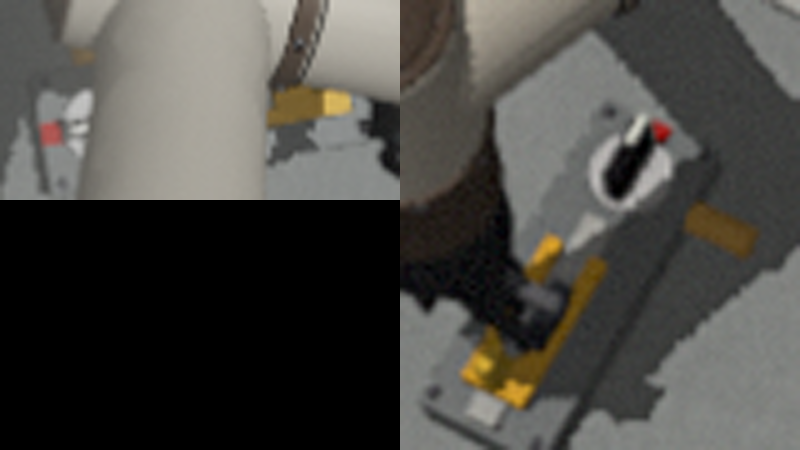

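The knob bar now points at the red mark: its white tip is at (640,125) and the mark at (660,130) in the right crop. The yellow tab is at (485,360), below the gripper. I'll descend and grip it.

servo_tool(
  commands=[
    [[100,0,-0.0003,0.0106,0,0,0],[100,0,-0.0003,0.0106,0,0,0],[100,0,-0.0003,0.0106,0,0,0],[100,0,-0.0003,0.0106,0,0,0],[100,0,-0.0003,0.0106,0,0,0],[100,0,0,0,0,0,0]],
  ],
)

```text
clock: 8.0
position: [542.5, -276.1, 64.0]
ee_rot: [0.759, -0.652, -0.003, 0.001]
contact_force: [-0.3, 0.3, -0.7]
gripper_width: 51.9
grasp_force: 0.0
```

servo_tool(
  commands=[
    [[255,0,0,0,0,0,0],[255,0,0,0,0,0,0],[255,0,0,0,0,0,0],[255,0,0,0,0,0,0],[255,0,0,0,0,0,0],[255,0,0,0,0,0,0],[255,0,0,0,0,0,0]],
  ],
)

```text
clock: 8.58
position: [543.6, -277.3, 68.2]
ee_rot: [0.759, -0.651, -0.0, 0.0]
contact_force: [-5.2, -1.2, 4.9]
gripper_width: 7.4
grasp_force: 59.4
```

servo_tool(
  commands=[
    [[255,-0.0095,0,0,0,0,0],[255,-0.0095,0,0,0,0,0],[255,-0.0095,0,0,0,0,0],[255,-0.0095,0,0,0,0,0],[255,-0.0095,0,0,0,0,0],[255,-0.0095,0,0,0,0,0],[255,-0.0095,0,0,0,0,0],[255,0,0,0,0,0,0]],
  ],
)

```text
clock: 9.25
position: [533.3, -210.4, 68.2]
ee_rot: [0.759, -0.651, -0.0, 0.0]
contact_force: [-3.9, 0.6, 6.4]
gripper_width: 7.3
grasp_force: 59.5
```

servo_tool(
  commands=[
    [[255,-0.003,0,0,0,0,0],[255,-0.003,0,0,0,0,0],[255,-0.003,0,0,0,0,0],[255,0,0,0,0,0,0]],
  ],
)

```text
clock: 9.58
position: [532.2, -202.9, 68.2]
ee_rot: [0.759, -0.651, -0.0, 0.001]
contact_force: [-4.9, -2.8, 6.0]
gripper_width: 7.1
grasp_force: 59.4
```

servo_tool(
  commands=[
    [[255,-0.0025,0,0,0,0,0],[255,-0.0025,0,0,0,0,0],[255,0,0,0,0,0,0]],
  ],
)

```text
clock: 9.83
position: [532.2, -202.4, 68.3]
ee_rot: [0.759, -0.651, 0.002, 0.003]
contact_force: [-3.1, -21.1, 0.2]
gripper_width: 7.2
grasp_force: 59.0
```

servo_tool(
  commands=[
    [[255,-0.002,0,0,0,0,0],[255,0,0,0,0,0,0]],
  ],
)

```text
clock: 10.0
position: [532.2, -202.2, 68.3]
ee_rot: [0.759, -0.651, 0.003, 0.003]
contact_force: [-1.0, -28.8, -1.7]
gripper_width: 7.2
grasp_force: 58.9
```

servo_tool(
  commands=[
    [[100,0,0,0,0,0,0],[100,0,0,0,0,0,0],[100,0,0,0,0,0,0],[100,0,0,-0.02,0,0,0],[100,0,0,-0.03,0,0,0],[100,0,0,-0.03,0,0,0],[100,0,0,-0.03,0,0,0],[100,0,0,0,0,0,0],[100,0,0,0,0,0,0]],
  ],
)

```text
clock: 10.75
position: [533.8, -194.6, 179.7]
ee_rot: [0.759, -0.651, 0.002, -0.002]
contact_force: [0.0, -0.6, -0.9]
gripper_width: 52.2
grasp_force: 0.0
```

servo_tool(
  commands=[
    [[100,-0.0309,0.0015,0,0,0,0],[100,-0.0309,0.0015,0,0,0,0],[100,-0.0309,0.0015,0,0,0,0],[100,-0.0309,0.0015,0,0,0,0],[100,-0.0309,0.0015,0,0,0,0],[100,-0.0309,0.0015,0,0,0,0],[100,-0.0309,0.0015,0,0,0,0],[100,-0.0309,0.0015,0,0,0,0],[100,-0.0309,0.0015,0,0,0,0],[100,-0.0309,0.0015,0,0,0,0]],
  ],
)

```text
clock: 11.58
position: [469.0, 109.5, 176.1]
ee_rot: [0.759, -0.651, -0.001, 0.001]
contact_force: [1.7, -0.1, 0.2]
gripper_width: 51.9
grasp_force: 0.0
```

servo_tool(
  commands=[
    [[100,0,0,0,0,0,3.1],[100,0,0,0,0,0,3.1],[100,0,0,0,0,0,0],[100,0,0,0,0,0,0]],
  ],
)

```text
clock: 11.92
position: [469.7, 108.1, 176.4]
ee_rot: [0.723, -0.691, -0.0, 0.001]
contact_force: [-0.1, -0.1, 0.1]
gripper_width: 51.7
grasp_force: 0.0
```

Run:
```python
from h import *
b=cams.get_image("scene");a=cams.get_image("top")
print([(x,onz(b,*x[1],133)) for x in blobs(b,"red",8)])
print(np.round(proj(b,(472,108.5,154)),1))
c1=cv2.resize(b["frame"][125:205,230:310],(400,400),interpolation=cv2.INTER_CUBIC)
c3=cv2.resize(b["frame"][200:280,180:260],(400,400),interpolation=cv2.INTER_CUBIC)
cv2.imwrite("pics/k4.png",np.hstack([c1,c3]))
```

```text
[(([289, 12, 23, 31, 316], [297.6, 25.4]), array([188.89735024, 842.83147102])), (([364, 37, 4, 3, 8], [365.6, 38.2]), array([481.63226202, 940.69734711])), (([366, 38, 29, 39, 513], [378.1, 56.3]), array([579.56457649, 860.01412189])), (([315, 100, 20, 39, 494], [324.4, 118.7]), array([570.94611283, 416.32150585])), (([252, 156, 5, 13, 28], [253.4, 161.6]), array([472.15361891, 105.48663642])), (([192, 197, 4, 4, 13], [193.6, 198.4]), array([ 401.49571321, -122.71786816])), (([328, 201, 73, 93, 1327], [361.7, 251.8]), array([920.6060902,  25.7643625])), (([284, 336, 35, 33, 611], [300.7, 352.4]), array([ 919.37096463, -309.97804432]))]
[253.9 157.3]
```

View pics/k4.png

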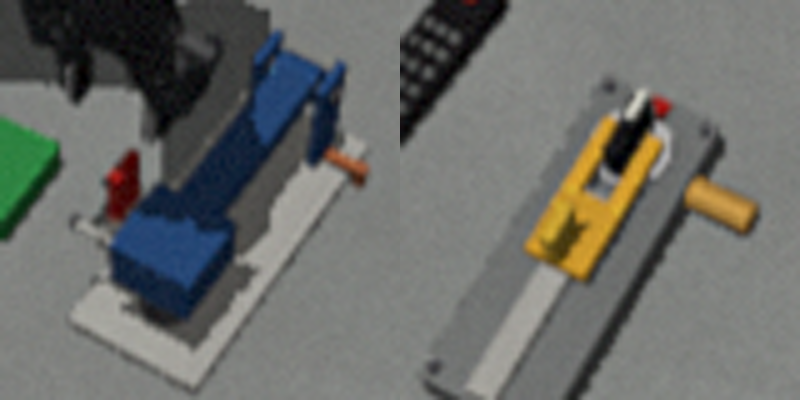

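The lock is home, with its prongs either side of the bar (right crop). The red tab at (122,185) in the left crop lies between and below the open fingers. Descend and grip.

servo_tool(
  commands=[
    [[100,0,-0.0005,0.0102,0,0,0],[100,0,-0.0005,0.0102,0,0,0],[100,0,-0.0005,0.0102,0,0,0],[100,0,0,0.0102,0,0,0],[100,0,0,0.0102,0,0,0],[100,0,0,0.0102,0,0,0],[100,0,0,0,0,0,0],[100,0,0,0,0,0,0]],
  ],
)

```text
clock: 12.68
position: [471.7, 107.3, 115.8]
ee_rot: [0.722, -0.692, -0.0, 0.001]
contact_force: [0.2, 0.1, 0.1]
gripper_width: 51.7
grasp_force: 0.0
```

servo_tool(
  commands=[
    [[255,0,0,0,0,0,0],[255,0,0,0,0,0,0],[255,0,0,0,0,0,0],[255,0,0,0,0,0,0],[255,0,0,0,0,0,0],[255,0,0,0,0,0,0],[255,0,0,0,0,0,0]],
  ],
)

```text
clock: 13.27
position: [473.1, 108.1, 117.0]
ee_rot: [0.723, -0.691, 0.001, -0.001]
contact_force: [3.0, -1.9, 1.3]
gripper_width: 8.1
grasp_force: 61.2
```

servo_tool(
  commands=[
    [[255,0,0.003,0,0,0,0],[255,0,0.003,0,0,0,0],[255,0,0.003,0,0,0,0],[255,0,0.003,0,0,0,0],[255,0,0.003,0,0,0,0],[255,0,0,0,0,0,0],[255,0,0,0,0,0,0],[255,0,0,0,0,0,0]],
  ],
)

```text
clock: 13.93
position: [458.7, 107.5, 117.0]
ee_rot: [0.723, -0.691, 0.001, -0.002]
contact_force: [8.0, -3.5, -0.9]
gripper_width: 7.9
grasp_force: 60.9
```

Latch is out about 14 mm, and the 8 N reading matches the spring. Now lift along the hinge arc.

servo_tool(
  commands=[
    [[255,-0.001,0,-0.0054,0,1.72,0],[255,-0.001,0,-0.0054,0,1.72,0],[255,-0.001,0,-0.0054,0,1.72,0],[255,-0.001,0,-0.0054,0,1.72,0],[255,-0.001,0,-0.0054,0,1.72,0],[255,0,0,0,0,0,0]],
  ],
)

```text
clock: 14.43
position: [458.2, 114.4, 143.9]
ee_rot: [0.721, -0.689, 0.056, 0.051]
contact_force: [8.3, -4.9, -1.4]
gripper_width: 8.3
grasp_force: 60.7
```

servo_tool(
  commands=[
    [[255,-0.001,0,-0.0054,0,1.72,0],[255,-0.001,0,-0.0054,0,1.72,0],[255,-0.001,0,-0.0054,0,1.72,0],[255,-0.001,0,-0.0054,0,1.72,0],[255,-0.001,0,-0.0054,0,1.72,0],[255,-0.001,0,-0.0054,0,1.72,0],[255,-0.001,0,-0.0054,0,1.72,0],[255,-0.001,0,-0.0054,0,1.72,0],[255,-0.001,0,-0.0054,0,1.72,0],[255,-0.001,0,-0.0054,0,1.72,0]],
  ],
)

```text
clock: 15.27
position: [456.4, 138.6, 192.0]
ee_rot: [0.704, -0.674, 0.162, 0.154]
contact_force: [7.8, -2.5, -1.9]
gripper_width: 8.4
grasp_force: 60.7
```

servo_tool(
  commands=[
    [[255,0,0,0,0,0,0],[255,0,0,0,0,0,0],[255,0,0,0,0,0,0],[255,0,0,0,0,0,0],[255,0,0,0,0,0,0],[255,0,0,0,0,0,0]],
  ],
)

```text
clock: 15.77
position: [456.5, 138.5, 191.8]
ee_rot: [0.704, -0.674, 0.162, 0.154]
contact_force: [8.5, -2.7, -1.0]
gripper_width: 8.2
grasp_force: 60.7
```

Run:
```python
from h import *
b=cams.get_image("scene")
cv2.imwrite("pics/k5.png",cv2.resize(b["frame"][110:270,170:330],(600,600),interpolation=cv2.INTER_CUBIC))
```

```text
(no output)
```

View pics/k5.png

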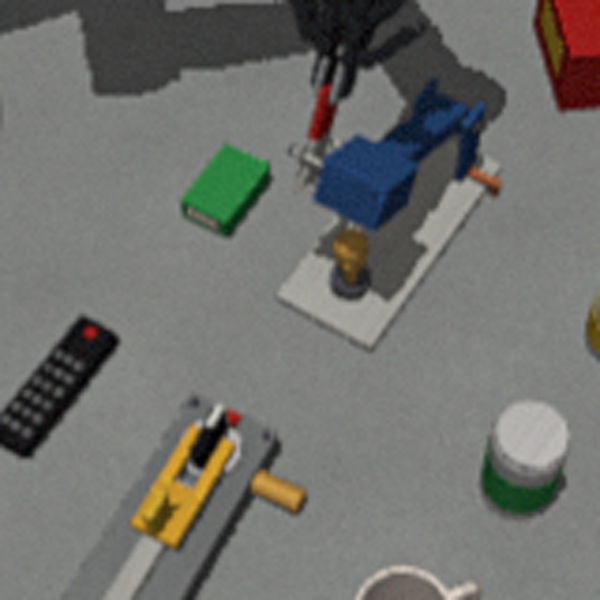

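The picture shows the coupler clear of the brass ball at (350,250), the tab held at (322,110) and the lock home at (185,480). I'll check the arm angle by projection, then hand in.

Run:
```python
from h import *
b=cams.get_image("scene")
print([x for x in blobs(b,"red",8) if 240<x[1][0]<275])
bl=[x for x in blobs(b,"blue",30) if 240<x[1][0]<310];print(bl)
w=.045;ex=np.array([np.cos(w),np.sin(w)]);ey=np.array([-np.sin(w),np.cos(w)]);o=np.array([505.9,189.3])
def pt(x,y,z,al):
    y-=100;z-=85;Y=y*np.cos(al)+z*np.sin(al)+100;Z=z*np.cos(al)-y*np.sin(al)+85
    return np.r_[o+ex*x+ey*Y,Z]
for al in(0,.25,.32,.38,.45): print(al,"tab bottom",np.round(proj(b,pt(-51,-95,104,al)),1),"top",np.round(proj(b,pt(-51,-80,154,al)),1),"roof ctr",np.round(proj(b,pt(0,-80,105,al)),1))
```

```text
[([253, 132, 5, 15, 39], [255.1, 139.3])]
[([254, 132, 45, 39, 599], [273.0, 152.5])]
0 tab bottom [248.1 167.4] top [250.4 155.7] roof ctr [262.9 170.8]
0.25 tab bottom [249.7 156.9] top [254.  143.2] roof ctr [264.9 161.1]
0.32 tab bottom [250.5 153.6] top [255.4 139.5] roof ctr [265.7 158. ]
0.38 tab bottom [251.3 150.6] top [256.6 136.2] roof ctr [266.6 155.3]
0.45 tab bottom [252.4 147. ] top [258.2 132.4] roof ctr [267.7 152. ]
```

```bash
python3 -c "
from h import *
print(ticket.job_done())"
```

```text
the job is handed in; nothing more can be done
None
```

I handed the job in at about 16 s: the knob points at the mark, the lock is home over it, and the filler arm is held still at about 0.45 rad (limit 0.32) by the gripped latch tab. None of the other items were touched. The hand-in call returned no verdict.

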